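# Pink flower pick into the jug

### The arm

A 6-joint arm with a two-finger parallel gripper is mounted at the origin on the work surface. World frame = base frame: x ahead of the robot, y to its left, z up, the work surface at z = 0. Lengths are in mm, angles in rad, forces in N, time in s.
With the tool pointing down it reaches from about 375 to 900 mm from the base axis. Payload 3.1 kg.
Tool frame: the origin (TCP) lies at the very end of the fingers, on their centre line; the grasp point (between the pads) lies 19 mm behind it (grasp_offset is the distance from the TCP to the grasp point, in mm); y points along the fingers, x is the direction in which the jaws open and shut, and the axes are right-handed (so a half turn about y gives the same grasp; the last joint's range is limited). The gripper opens to 85 mm and grips with 20 to 120 N. Pads are 22 mm wide; open, the fingers measure 114 mm over their backs; the gripper's body (76 mm by 85 mm) begins 54 mm behind the grasp point. The pads swing forward as they close: fully open they stand 13 mm farther back than shut.
Start: joints at [-1.371, 0.527, 1.433, -0, 1.181, -0.178], TCP at [230.569, -580.891, 231.31] pointing down, gripper open.
Joint ranges: [-3.08, 3.08], [-0.75, 2.2], [0.22, 2.44], [-1.43, 4.57], [0, 2.65], [-2.85, 2.85]. Speed limits (rad/s): [2.79, 2.79, 3.14, 3.14, 3.14, 3.14].

### API

Orientations are given as a unit quaternion [w, x, y, z].
In Python, from workcell import * gives the robot as it stands.
- The arm moves only by the shell command python3 -m inch 'ROWS' [FORCE]. ROWS is JSON, one flat list of numbers, 5 for each row, row after row: the shift along the tool's x, y, z in units of 60 mm (1.0 is 60 mm), then the turn about the tool's y in rad, then the closure, from -1 (fully open) to 1 (shut). In form: [x, y, z, spin, grip, x, y, z, spin, grip, ...]. A call has 1 to 20 rows; each row is the pose to reach, as a shift and turn from the pose measured when the call began, along the tool's axes at that moment; what a row does not reach only later rows make up. A row lasts 1/8 s, in which the tool goes at most 62.5 mm and 10.7 degrees, less where a joint would pass 70% of its speed; a pose out of reach is approached as far as the arm can. A call with a gripper value outside its range is refused whole. The fingers move at their own pace and stop on an object; FORCE is the grip in N (left out, the last holds). Time passes only in rows, so rows that repeat a pose let the fingers close. It gives the time, the measured TCP pose, the force and the opening at its end, in the units of the state.
- get_obs(): the state, without advancing time (a new reading comes with each control period).
- snapshot(name): name is "side" or "top"; returns the picture (384x512x3 uint8, red, green, blue); there is no depth.
- get_calibration(name): a dict with "fx", "fy", "cx", "cy" (pixels), "cam_to_world" (4x4, takes a point from camera to world coordinates). Camera axes: x right, y down, z forward; pixel columns grow to the right and rows downward; lengths in mm; the calibration is good to about 2 mm. A picture is of the moment at which its call begins. get_calibration takes no time and is no camera call.
- sign_off(): hands the job in, once; it reports no verdict.
The state is a dict: "clock": time; "joint_positions": joint angles; "qvel": joint speeds; "effort": joint torques, N m; "eef_pos": TCP position; "orientation": TCP orientation; "contact_force": force on the tool from outside, world axes, zero at the start; "ft_torque": the same for the moment, N m; "grip_width": finger opening in mm.
Only numpy, scipy, OpenCV 4.12 (cv2) and the standard library are available. Lean on these libraries where they do the work, as an engineer would, in place of code of your own. Each camera call takes 0.05 s, during which the arm holds its last target.

### The job

Take the pink wooden flower pick out of the dark display block and lower it, stem first, into the white jug so that it stands on the jug's bottom and leans against the side with the pouring lip, its flower out over the lip and away from the handle. Do not drop it in from above, do not shift or tip the jug, and leave the yellow pick standing in the block.

Things in the scene. Friction and masses are not known exactly. Their poses are not given: they have to be found in the camera images.
- pink_pick: Pink wooden flower on a green steel stem, 80 g. Origin: centre of the flower, a disc 10 mm thick (solid to 44 mm across, petals to 52) on edge at the stem's top. x: normal of its flat faces (grip there); z: up the stem. Stem 8 mm thick, ends 195 mm below the origin. Starts upright (to 4 deg), 35 mm deep in a loose hole of a fixed dark block 70x150x45 mm high; lifts straight out.
- pink_pick_foot (a point): Lower end of the pink pick's stem, on its axis, 195 mm below the flower's centre.
- jug: White round jug, 0.6 kg, loose on the table; blue V-shaped pouring lip on one side, blue handle opposite. Origin: centre of underside, z up, x towards the lip (handle at -x). 115 mm high, 80 mm across at base, 74 at rim, walls 4 mm, round mouth 66 mm, inner bottom 5 mm up. Lip reaches 62, handle 75 mm from the axis, neither above the rim. A stem leaning right across stands 25 to 29 deg off vertical.
- yellow_pick: Same as the pink pick in shape, size and axes, but yellow; stands in the block's other hole, 70 mm from the pink one along their y. It stays there.
Things that resemble listed ones, but are neither listed nor needed, are in the scene too. What is shaped like the jug but red is not meant.

How it is judged:
By the outcome, as a careful person would: the job done as asked, in the order asked, and still so for the second after the job is handed in, with the robot touching nothing.
It also fails if it takes over 35 s, if anything falls off the work surface, if the arm or the gripper's body presses on something with over 40 N, if the wrist force passes 120 N, or if a joint passes its speed limit or range.

## Working session

There is one attempt and no reset: what is moved stays moved. The work goes in short steps, Python scripts to look and compute and a shell command to move; the robot and the scene stay as the last step left them, time stands still between calls to the robot, and variables do not carry over. Pictures are saved under pics/ and viewed, and the job is handed in when it is done.

```bash
ls; mkdir -p pics
python3 - <<'E'
from workcell import *
import cv2,numpy as np
np.set_printoptions(precision=4,suppress=True)
for n in ("side","top"):
    im=snapshot(n); cv2.imwrite(f"pics/{n}0.png",cv2.cvtColor(im,cv2.COLOR_RGB2BGR))
    c=get_calibration(n); print(n,c["fx"],c["fy"],c["cx"],c["cy"]); print(np.array(c["cam_to_world"]))
print(get_obs())
E
```

```text
pics
side 375.60164420495954 375.60164420495954 259.24427361615847 188.02061077395342
[[ -0.9048  -0.2572   0.3392 246.7568]
 [ -0.4257   0.553   -0.7162 558.9875]
 [ -0.0033  -0.7925  -0.6099 605.8407]
 [  0.       0.       0.       1.    ]]
top 418.2312491731279 418.2312491731279 254.67988004404393 193.12274137769506
[[  -0.0035   -0.9951    0.0987  423.7347]
 [  -0.9993   -0.0002   -0.0378   15.3546]
 [   0.0377   -0.0987   -0.9944 1000.3404]
 [   0.        0.        0.        1.    ]]
{'clock': 0.1, 'joint_positions': array([-1.3715,  0.5284,  1.4338,  0.    ,  1.1814, -0.1785]), 'qvel': array([-0.0009, -0.0016, -0.0025, -0.0004,  0.0009,  0.0002]), 'effort': array([  0.0006, -44.3303, -17.8587,  -0.0003,   0.0038,   0.    ]), 'eef_pos': array([ 230.4603, -580.2862,  230.4305]), 'orientation': array([ 0.5855, -0.5845,  0.3977, -0.3967]), 'contact_force': array([-0.2138,  0.2944, -0.7632]), 'ft_torque': array([-0.0232, -0.0346, -0.0557]), 'grip_width': 85.60659349591103}
```

View pics/side0.png

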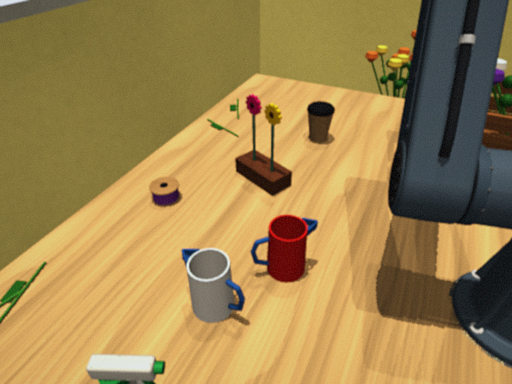

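View pics/top0.png

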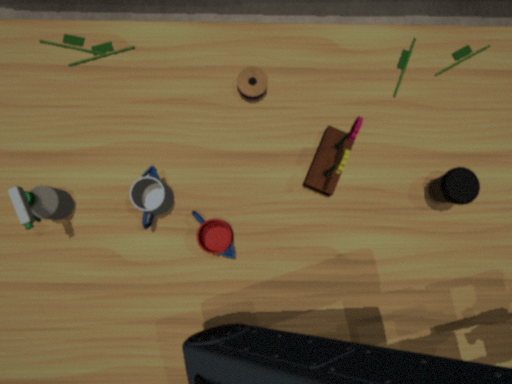

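Side view: the pink pick's flower is at about (254,104) and the yellow at (273,114), in a dark block at (263,172). The white jug is at (212,285), with its lip near (190,256) and handle near (236,296). The red jug is a decoy. In the top view, pink is at (356,128), yellow at (344,160), and the white jug at (148,195). I'll check this in close crops.

```bash
cat > h.py <<'E'
from workcell import *
import cv2,numpy as np
from scipy.spatial.transform import Rotation as R
np.set_printoptions(precision=4,suppress=True)
def ray(n,uv):
    c=get_calibration(n);T=np.array(c["cam_to_world"])
    d=T[:3,:3]@np.array([(uv[0]-c["cx"])/c["fx"],(uv[1]-c["cy"])/c["fy"],1.]);return T[:3,3],d/np.linalg.norm(d)
def plane(n,uv,z):
    o,d=ray(n,uv);return o+d*(z-o[2])/d[2]
def tri(a,b):
    o1,d1=ray("side",a);o2,d2=ray("top",b)
    s=np.linalg.lstsq(np.stack([d1,-d2],1),o2-o1,rcond=None)[0]
    p,q=o1+d1*s[0],o2+d2*s[1];return (p+q)/2,np.linalg.norm(p-q)
def proj(n,p):
    c=get_calibration(n);T=np.array(c["cam_to_world"]);q=T[:3,:3].T@(np.asarray(p,float)-T[:3,3])
    return np.array([c["fx"]*q[0]/q[2]+c["cx"],c["fy"]*q[1]/q[2]+c["cy"]])
def snap(n,f):
    im=snapshot(n);cv2.imwrite(f"pics/{f}.png",cv2.cvtColor(im,cv2.COLOR_RGB2BGR));return im
def mask(im,lo,hi):
    return cv2.inRange(cv2.cvtColor(im,cv2.COLOR_RGB2HSV),lo,hi)
def blobs(m,amin=8):
    n,l,s,c=cv2.connectedComponentsWithStats(m)
    return [(c[i].round(1).tolist(),s[i].tolist()) for i in range(1,n) if s[i][4]>=amin]
def crop(f,g,x0,y0,x1,y1,k):
    im=cv2.imread(f"pics/{f}.png")[y0:y1,x0:x1];cv2.imwrite(f"pics/{g}.png",cv2.resize(im,None,fx=k,fy=k,interpolation=cv2.INTER_CUBIC))
def state():
    o=get_obs();q=o["orientation"];return o,np.array(o["eef_pos"]),R.from_quat(np.r_[q[1:],q[0]])
E
python3 - <<'E'
from h import *
a=cv2.imread("pics/side0.png");b=cv2.imread("pics/top0.png")
def cr(im,x,y,w,h,k): return cv2.resize(im[y:y+h,x:x+w],None,fx=k,fy=k,interpolation=cv2.INTER_CUBIC)
t=np.hstack([cr(a,225,85,80,60,5),cr(b,300,105,80,60,5)])
u=np.hstack([cr(a,175,235,80,60,5),cr(b,115,160,80,60,5)])
cv2.imwrite("pics/c0.png",np.vstack([t,u]))
for n,im in(("side",a),("top",b)):
    im=im[:,:,::-1].copy()
    print(n,"pink",blobs(mask(im,(155,120,80),(176,255,255))),"yel",blobs(mask(im,(22,200,120),(32,255,255)),15),"blue",blobs(mask(im,(105,120,50),(125,255,255)),5))
    print("white",blobs(mask(im,(0,0,90),(180,40,255)),100))
E
```

```text
side pink [([253.6, 104.1], [247, 95, 14, 20, 174])] yel [([273.9, 107.7], [266, 104, 14, 9, 49])] blue [([310.6, 224.3], [304, 219, 13, 15, 87]), ([258.6, 249.8], [252, 238, 17, 27, 122]), ([187.1, 253.5], [182, 249, 15, 13, 92]), ([235.5, 295.0], [226, 279, 18, 31, 183])]
white [([10.7, 2.2], [0, 0, 30, 8, 135]), ([467.6, 38.4], [459, 34, 17, 10, 136]), ([209.0, 282.3], [186, 248, 46, 74, 1713]), ([121.1, 365.5], [87, 355, 68, 29, 1288])]
top pink [([355.8, 129.0], [349, 117, 14, 24, 113])] yel [] blue [([151.8, 171.9], [144, 167, 14, 11, 61]), ([144.4, 218.8], [143, 213, 4, 13, 32]), ([197.7, 217.1], [194, 212, 9, 10, 34]), ([229.3, 251.9], [224, 244, 10, 13, 71])]
white [([150.3, 194.3], [130, 166, 35, 45, 641]), ([18.5, 205.0], [8, 187, 22, 37, 376]), ([47.5, 197.5], [33, 187, 24, 25, 281])]
```

View pics/c0.png

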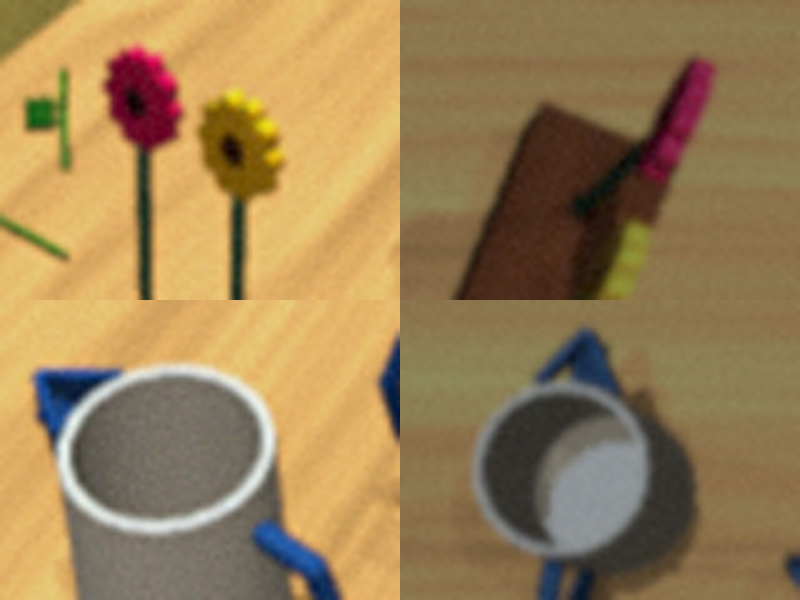

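The crops confirm it. The pink flower on edge is at side (253.6,104) and top (355.8,129). The white jug's rim centre is about side (208,265) and top (147,194), with the V lip tip at side (183,250) and top (152,166) and the handle opposite.

Run:
```python
from h import *
b=cv2.imread("pics/top0.png")[:,:,::-1].copy();a=cv2.imread("pics/side0.png")[:,:,::-1].copy()
mk=mask(b,(150,100,60),(178,255,255));mk[:, :340]=0
ys,xs=np.nonzero(mk);(w),(sz),ang=cv2.minAreaRect(np.stack([xs,ys],1).astype(np.float32));print("rect",w,sz,ang)
ms=mask(a,(150,100,60),(178,255,255));ys2,xs2=np.nonzero(ms[80:130,235:270]);r2=cv2.minEnclosingCircle(np.stack([xs2+235,ys2+80],1).astype(np.float32));print(r2)
P,e=tri((254,104.5),w);print("pink",P,e)
v=cv2.fitLine(np.stack([xs,ys],1).astype(np.float32),cv2.DIST_L2,0,0.01,0.01).ravel();print(v)
p1=plane("top",(v[2]-10*v[0],v[3]-10*v[1]),P[2]);p2=plane("top",(v[2]+10*v[0],v[3]+10*v[1]),P[2])
d=p2-p1;print("edge dir deg",np.degrees(np.arctan2(d[1],d[0])))
# stem base at block top z=45 : top & side
print("stem/block top view",plane("top",(336,147),45),"side",plane("side",(254,158),45))
# block corners
for u in((329,126),(303,187),(330,195),(355,133)):print("block",plane("top",u,45))
# jug
print("rim top",plane("top",(147.2,194),115),"rim side",plane("side",(208.4,265),115))
print("liptip",tri((182.8,250),(152,166.5)))
for u in((303,187),):pass
o,p,Rt=state();print(p,"\n",Rt.as_matrix())
```

```text
rect (355.10003662109375, 128.80001831054688) (6.260990142822266, 25.491172790527344) 26.56505012512207
((252.0, 104.5), 9.708344459533691)
pink [ 627.9492 -213.3225  203.8274] 3.703678415084474
[  0.4216  -0.9068 355.4397 129.    ]
edge dir deg -25.93768601447674
stem/block top view [ 627.0302 -211.8132   45.    ] side [ 628.9763 -215.3366   45.    ]
block [ 677.1101 -196.3726   45.    ]
block [ 532.7733 -132.7862   45.    ]
block [ 514.2095 -195.2472   45.    ]
block [ 660.6913 -257.6365   45.    ]
rim top [509.6765 208.3734 115.    ] rim side [506.8581 212.2238 115.    ]
liptip (array([568.2933, 199.8816, 112.0306]), np.float64(1.1353719234256092))
[ 230.4603 -580.2862  230.4305] 
 [[ 0.3689 -0.0004  0.9295]
 [-0.9295  0.0019  0.3689]
 [-0.0019 -1.      0.0004]]
```

```bash
python3 -m inch '[-3.24,-0.66,8.41,0.838,-1, -3.24,-0.66,8.41,0.838,-1, -3.24,-0.66,8.41,0.838,-1, -3.24,-0.66,8.41,0.838,-1, -3.24,-0.66,8.41,0.838,-1, -3.24,-0.66,8.41,0.838,-1, -3.24,-0.66,8.41,0.838,-1, -3.24,-0.66,8.41,0.838,-1, -3.24,-0.66,8.41,0.838,-1, -3.24,-0.66,8.41,0.838,-1, -3.24,-0.66,8.41,0.838,-1, -3.24,-0.66,8.41,0.838,-1]' 30
python3 - <<'E'
from h import *
snap("side","s1");snap("top","t1")
crop("s1","c1",200,40,320,200,5) if 0 else None
a=cv2.imread("pics/s1.png")[20:220,160:360];b=cv2.imread("pics/t1.png")[60:260,260:460]
cv2.imwrite("pics/c1.png",np.hstack([cv2.resize(a,(400,400)),cv2.resize(b,(400,400))]))
o,p,Rt=state();print(o["clock"],p,o["joint_positions"],"\n",Rt.as_matrix())
print("handle",plane("top",(147,224),60))
E
```

```text
clock: 1.6
eef_pos: [626.6, -214.6, 270.2]
orientation: [0.372, -0.372, 0.602, -0.6]
contact_force: [-0.4, 0.6, 0.2]
grip_width: 85.5
1.7 [ 626.806  -214.7626  270.467 ] [-0.499   0.5435  1.2854  0.0014  1.3146  1.5337] 
 [[-0.446  -0.001   0.895 ]
 [-0.895   0.0021 -0.446 ]
 [-0.0014 -1.     -0.0018]]
handle [448.0106 219.3545  60.    ]
```

View pics/c1.png

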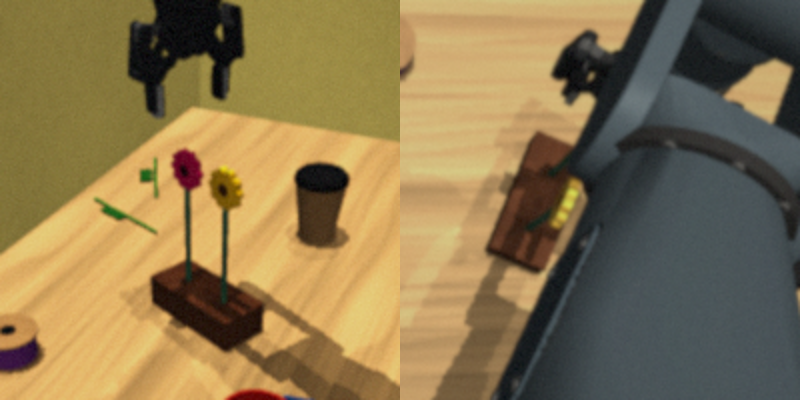

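Side crop: the open gripper sits above the pink flower with its fingers straddling it. In the top view the arm hides the flower. Next I descend and close.

```bash
python3 -m inch '[-0.03,0.5,0.01,0,-1, -0.03,1.0,0.01,0,-1, -0.03,1.41,0.01,0,-1, -0.03,1.41,0.01,0,-1, -0.03,1.41,0.01,0,-1, -0.03,1.41,0.01,0,1, -0.03,1.41,0.01,0,1, -0.03,1.41,0.01,0,1, -0.03,1.41,0.01,0,1, -0.03,1.41,0.01,0,1, -0.03,1.41,0.01,0,1]' 40
python3 - <<'E'
from h import *
snap("side","s2");crop("s2","c2",200,50,320,210,4)
E
```

```text
clock: 3.08
eef_pos: [628.3, -213.0, 186.1]
orientation: [0.372, -0.372, 0.602, -0.6]
contact_force: [0.1, 1.1, 2.9]
grip_width: 9.7
```

View pics/c2.png

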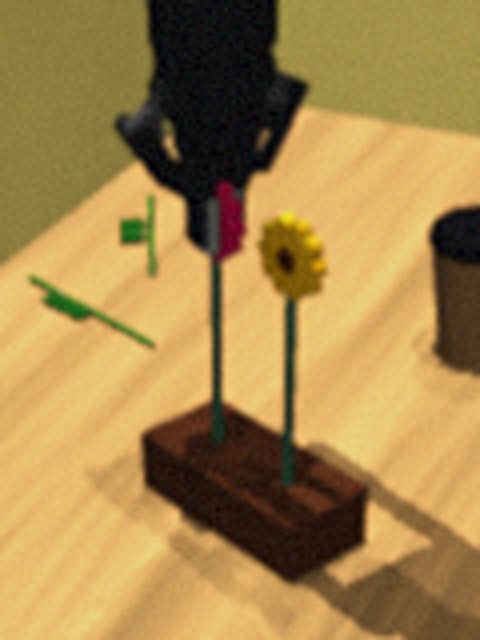

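The picture shows the flower between the pads (opening 9.7) and the stem still upright in the block. Next I lift straight up.

```bash
python3 -m inch '[0,-0.2,0,0,1, 0,-0.5,0,0,1, 0,-0.9,0,0,1, 0,-1.4,0,0,1, 0,-1.9,0,0,1, 0,-2.35,0,0,1, 0,-2.35,0,0,1, 0,-2.35,0,0,1]' 40
python3 - <<'E'
from h import *
snap("side","s3");crop("s3","c3",200,0,320,200,3.5)
o,p,Rt=state();print(p,Rt.as_matrix());c=p-19*Rt.as_matrix()[:,1]*1
print("grasp",c,"proj",proj("side",c),"vertical foot",proj("side",c-[0,0,195]))
E
```

```text
clock: 4.12
eef_pos: [627.7, -213.1, 326.5]
orientation: [0.372, -0.372, 0.603, -0.6]
contact_force: [0.2, 0.9, -1.3]
grip_width: 9.6
[ 627.4592 -212.9946  325.7754] [[-0.4461 -0.0031  0.895 ]
 [-0.895   0.0037 -0.4461]
 [-0.0019 -1.     -0.0044]]
grasp [ 627.5177 -213.0643  344.7751] proj [252.5568  46.0706] vertical foot [253.6402 124.0961]
```

View pics/c3.png

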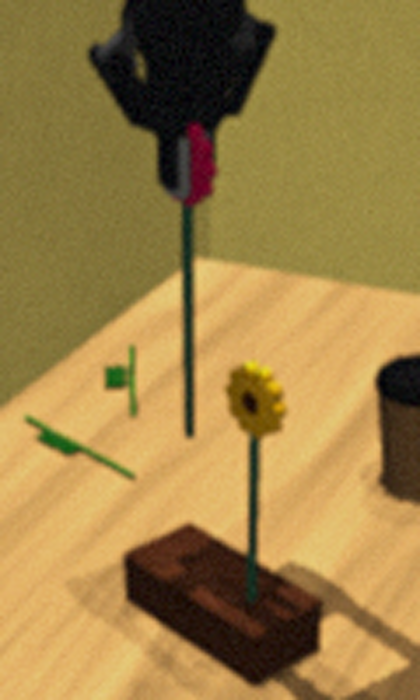

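The pick is free and hangs vertical: its foot is at pixel (254,124.5), against (253.6,124.1) predicted for a vertical stem. The tool can only point down, so I'll pre-tilt the pick in the pads. I'll lean its stem against the fixed block's long outer side, well away from the yellow pick, so no pivoting load goes into the jug.

```bash
python3 -m inch '[0.98,0,0.37,-1.588,1, 0.98,0,0.37,-1.588,1, 0.98,0,0.37,-1.588,1, 0.98,0,0.37,-1.588,1, 0.98,0,0.37,-1.588,1, 0.98,0,0.37,-1.588,1, 0.98,0,0.37,-1.588,1, 0.98,0,0.37,-1.588,1, 0.98,0,0.37,-1.588,1, 0.98,0,0.37,-1.588,1, 0.98,0,0.37,-1.588,1]' 40
python3 - <<'E'
from h import *
snap("side","s4");crop("s4","c4",200,0,320,200,3.5)
o,p,Rt=state();print(p,Rt.as_matrix(),o["joint_positions"])
n=np.array([.423,.906,0]);print("n in tool",Rt.inv().apply(n), "foot proj",proj("side",p+[0,0,19-195]))
E
```

```text
clock: 5.55
eef_pos: [620.8, -275.3, 324.5]
orientation: [0.691, -0.688, 0.159, -0.155]
contact_force: [-0.0, -0.1, -1.7]
grip_width: 9.3
[ 620.8529 -275.3896  324.816 ] [[ 0.9021 -0.0042  0.4316]
 [-0.4316  0.0044  0.9021]
 [-0.0057 -1.      0.0021]] [-0.5822  0.5288  1.1626  0.0013  1.4562 -0.1362]
n in tool [-0.0094  0.0022  0.9998] foot proj [266.0729 114.8572]
```

View pics/c4.png

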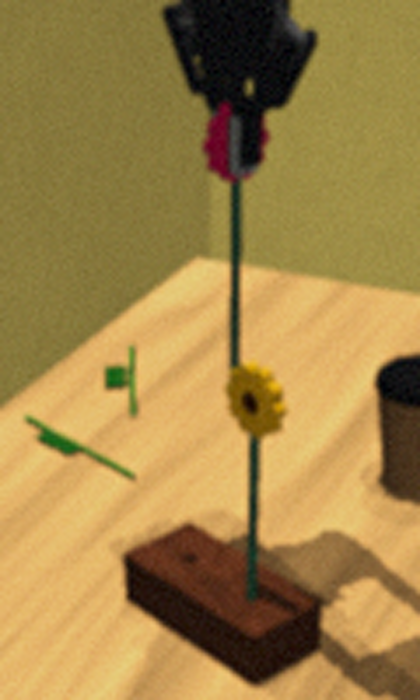

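The pick is now behind the block, hidden partly by the yellow flower at side (273,114), and still hanging straight. I'll lower it outside the block, then push across with a light grip.

```bash
python3 -m inch '[0,0.8,0,0,1, 0,1.6,0,0,1, 0,2.31,0,0,1, 0,2.31,0,0,1, 0,2.31,0,0,1]' 20
python3 -m inch '[0,0,0.15,0,1, 0,0,0.3,0,1, 0,0,0.4,0,1, 0,0,0.5,0,1, 0,0,0.6,0,1, 0,0,0.7,0,1, 0,0,0.7,0,1]' 20
python3 - <<'E'
from h import *
snap("side","s5");crop("s5","c5",200,40,320,200,4)
o,p,Rt=state();print(p,o["contact_force"],o["ft_torque"],proj("side",p+[0,0,19]))
E
```

```text
clock: 6.22
eef_pos: [621.4, -275.5, 187.9]
orientation: [0.69, -0.689, 0.157, -0.156]
contact_force: [0.7, -0.7, -0.1]
grip_width: 9.3
clock: 7.1
eef_pos: [640.1, -237.3, 187.9]
orientation: [0.69, -0.689, 0.157, -0.156]
contact_force: [0.6, -1.5, 0.6]
grip_width: 9.4
[ 639.9926 -237.3357  187.9158] [ 0.8484 -1.6357  0.44  ] [-0.5944 -0.0541 -0.025 ] [253.1072  98.6474]
```

View pics/c5.png

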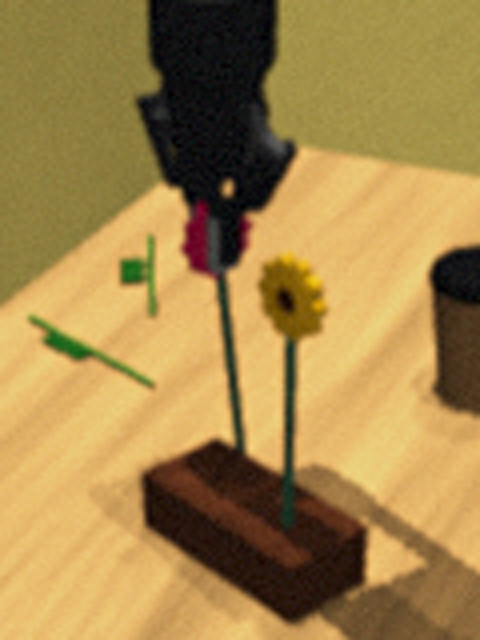

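It pivots cleanly: the stem now leans from the flower at (253,99) to the block edge at (260,154), with only about 1.7 N. I'll continue.

```bash
python3 - <<'E'
from h import *
o,p,Rt=state();c=p+[0,0,19];q=plane("side",(260,153.5),46);d=c-q;print(q,d,Rt.inv().apply(d),np.degrees(np.arctan2(np.hypot(*d[:2]),d[2])))
E
python3 -m inch '[0,0,0.1,0,1, 0,0,0.2,0,1, 0,0,0.3,0,1, 0,0,0.4,0,1, 0,0,0.5,0,1, 0,0,0.6,0,1, 0,0,0.6,0,1]' 20
python3 - <<'E'
from h import *
snap("side","s6");crop("s6","c6",200,40,320,200,4)
o,p,Rt=state();print(p,o["contact_force"],proj("side",p+[0,0,19]))
E
```

```text
[ 623.1468 -241.5406   46.    ] [ 16.8458   4.2049 160.9158] [  13.0394 -160.9173   11.4448] 6.158330126958982
clock: 8.02
eef_pos: [655.8, -204.0, 188.3]
orientation: [0.691, -0.688, 0.157, -0.156]
contact_force: [-0.7, -2.3, 0.0]
grip_width: 9.7
[ 655.7484 -204.1029  188.3094] [-1.1972 -0.8489 -0.1263] [241.4908 102.5164]
```

View pics/c6.png

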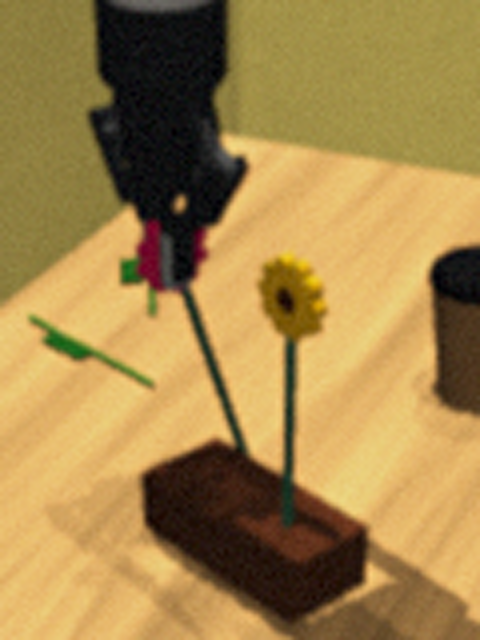

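```bash
python3 -m inch '[0,0,0.1,0,1, 0,0,0.2,0,1, 0,0,0.3,0,1, 0,0,0.4,0,1, 0,0,0.4,0,1]' 20
python3 -m inch '[0,-0.3,0,0,1, 0,-0.8,0,0,1, 0,-1.6,0,0,1, 0,-2.4,0,0,1, 0,-2.4,0,0,1, 0,-2.4,0,0,1]' 40
python3 - <<'E'
from h import *
snap("side","s7");crop("s7","c7",180,0,300,170,4);snap("top","t7")
o,p,Rt=state();print(p,o["contact_force"],proj("side",p+[0,0,19]))
for a in range(10,32,2):
    d=Rt.apply([0,np.cos(np.radians(a)),-np.sin(np.radians(a))]);print(a,(proj("side",p+[0,0,19]+195*d)-[180,0])*4,proj("top",p+[0,0,19]+195*d))
E
```

```text
clock: 8.7
eef_pos: [666.7, -181.4, 188.8]
orientation: [0.691, -0.688, 0.156, -0.156]
contact_force: [-0.9, -1.5, 0.7]
grip_width: 9.5
clock: 9.45
eef_pos: [666.4, -181.3, 333.3]
orientation: [0.692, -0.687, 0.156, -0.156]
contact_force: [-0.8, 0.4, -1.3]
grip_width: 9.6
[ 665.8148 -181.3491  331.1838] [ 0.1002  0.2171 -1.4953] [230.6078  45.3806]
10 [259.9855 479.3798] [347.6889 124.4177]
12 [268.1951 474.4996] [350.7669 125.6349]
14 [276.2936 469.3387] [353.8642 126.8164]
16 [284.2762 463.9027] [356.9794 127.9618]
18 [292.1381 458.1973] [360.1115 129.0701]
20 [299.8749 452.2281] [363.2592 130.1406]
22 [307.4819 446.0007] [366.4211 131.1727]
24 [314.9547 439.5208] [369.5961 132.1655]
26 [322.289  432.7937] [372.7826 133.1181]
28 [329.4805 425.825 ] [375.9795 134.0298]
30 [336.5251 418.6201] [379.1852 134.8996]
```

View pics/c7.png

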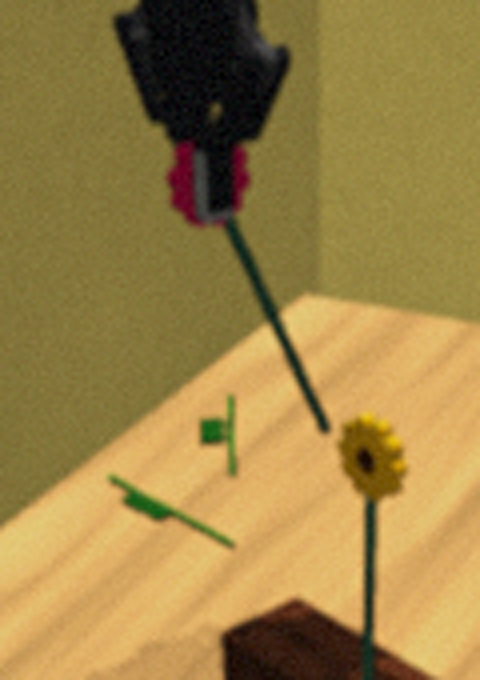

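The foot is at side (261,107.5), which matches a tilt of about 26.5° in the tool plane, exactly as wanted. Next I refine the jug position from the first pictures.

Run:
```python
from h import *
from scipy.optimize import least_squares
a=cv2.imread("pics/side0.png");b=cv2.imread("pics/top0.png")
# rim ring pixels (bright, colourless)
def ring(im,x0,y0,x1,y1,vmin,smax):
    h=cv2.cvtColor(im,cv2.COLOR_BGR2HSV);m=cv2.inRange(h,(0,0,vmin),(180,smax,255));k=np.zeros_like(m);k[y0:y1,x0:x1]=m[y0:y1,x0:x1];return k
m=ring(a,180,240,235,345,195,45);ys,xs=np.nonzero(m);print(len(xs),xs.min(),xs.max(),ys.min(),ys.max())
e=cv2.fitEllipse(np.stack([xs,ys],1).astype(np.float32));print(e,plane("side",e[0],115))
P=np.array([plane("side",(x,y),115) for x,y in zip(xs,ys)])
f=least_squares(lambda v:np.hypot(P[:,0]-v[0],P[:,1]-v[1])-v[2],[508,210,35],loss="soft_l1");print("circle side",f.x)
h=cv2.cvtColor(b,cv2.COLOR_BGR2HSV)
m=ring(b,125,170,168,218,80,70);cs,_=cv2.findContours(m,cv2.RETR_EXTERNAL,cv2.CHAIN_APPROX_NONE);c=max(cs,key=cv2.contourArea).reshape(-1,2)
Q=np.array([plane("top",(x,y),115) for x,y in c]);f=least_squares(lambda v:np.hypot(Q[:,0]-v[0],Q[:,1]-v[1])-v[2],[508,210,37],loss="soft_l1");print("top",f.x,len(c))
v=np.zeros_like(b);v[:]=b;cv2.drawContours(v,[c.reshape(-1,1,2)],-1,(0,0,255),1);w=a.copy();w[ys,xs]=(0,0,255)
cv2.imwrite("pics/c8.png",np.hstack([cv2.resize(w[235:330,165:260],(400,400)),cv2.resize(v[155:235,110:190],(400,400))]))
```

```text
210 186 229 248 280
((207.78518676757812, 264.09271240234375), (30.940534591674805, 41.577091217041016), 79.01302337646484) [508.8471 210.9519 115.    ]
circle side [509.4767 209.6064  34.6586]
top [511.6982 209.4573  37.2294] 116
```

View pics/c8.png

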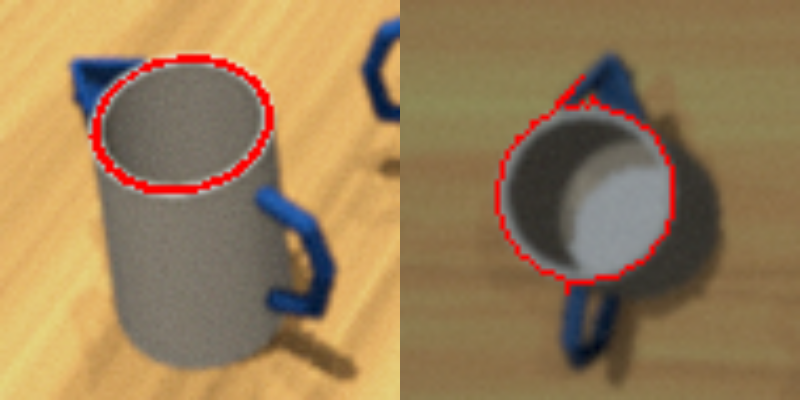

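Side-view rim circle gives (509.5,209.6) and the top view gives (511.7,209.5). I'll use centre (510,209.7) with the lip direction at −9.4°. Next I carry the pick over while turning.

```bash
python3 -m inch '[-3.36,0,5.28,1.288,1, -3.36,0,5.28,1.288,1, -3.36,0,5.28,1.288,1, -3.36,0,5.28,1.288,1, -3.36,0,5.28,1.288,1, -3.36,0,5.28,1.288,1, -3.36,0,5.28,1.288,1, -3.36,0,5.28,1.288,1, -3.36,0,5.28,1.288,1, -3.36,0,5.28,1.288,1, -3.36,0,5.28,1.288,1]' 40
cat > g.py <<'E'
from h import *
import sys
o,p,Rt=state();M=Rt.as_matrix();print(o["clock"],p,o["contact_force"],"lean yaw",np.degrees(np.arctan2(M[1,2],M[0,2])),"\n",M)
t=np.radians(float(sys.argv[1]) if len(sys.argv)>1 else 26.5);C=np.array([510,209.7,0]);th=np.radians(-9.4);u=np.array([np.cos(th),np.sin(th),0])
f=p+[0,0,19]+Rt.apply([0,195*np.cos(t),-195*np.sin(t)]);r=f-C
print("foot in jug: x",r@u,"y",u[0]*r[1]-u[1]*r[0],"z",f[2],"proj side",proj("side",f),"top",proj("top",f))
for n,fx,fz in(("W1",25,130),("W2",-18,40),("F",-29,8)):
    T=C+u*(fx+195*np.sin(t))+[0,0,fz+195*np.cos(t)-19];print(n,T,"rows xyz",Rt.inv().apply(T-p)/60)
E
python3 - <<'E'
from h import *
a=snap("side","s9");b=snap("top","t9")
a=cv2.imread("pics/s9.png")[100:340,120:320];b=cv2.imread("pics/t9.png")[80:320,60:260]
cv2.imwrite("pics/c9.png",np.hstack([cv2.resize(a,(400,480)),cv2.resize(b,(400,480))]))
E
python3 g.py
```

```text
clock: 10.92
eef_pos: [620.7, 190.4, 333.9]
orientation: [0.458, -0.457, 0.542, -0.537]
contact_force: [0.2, 0.3, -1.9]
grip_width: 9.4
11.025 [620.637  190.7165 334.0202] [ 0.1079 -0.4169 -0.4059] lean yaw -9.360935415118922 
 [[-0.1627 -0.0024  0.9867]
 [-0.9867  0.0072 -0.1627]
 [-0.0067 -1.     -0.0035]]
foot in jug: x 24.63345625154011 y 0.45523758298184847 z 178.81696471507158 proj side [192.452  230.6471] top [141.545  178.3269]
W1 [620.5045 191.4061 285.5122] rows xyz [-0.0055  0.8085 -0.0012]
W2 [578.0819 198.4291 195.5122] rows xyz [ 0.0041  2.311  -0.7126]
F [567.2296 200.2257 163.5122] rows xyz [ 0.0075  2.845  -0.8941]
```

View pics/c9.png

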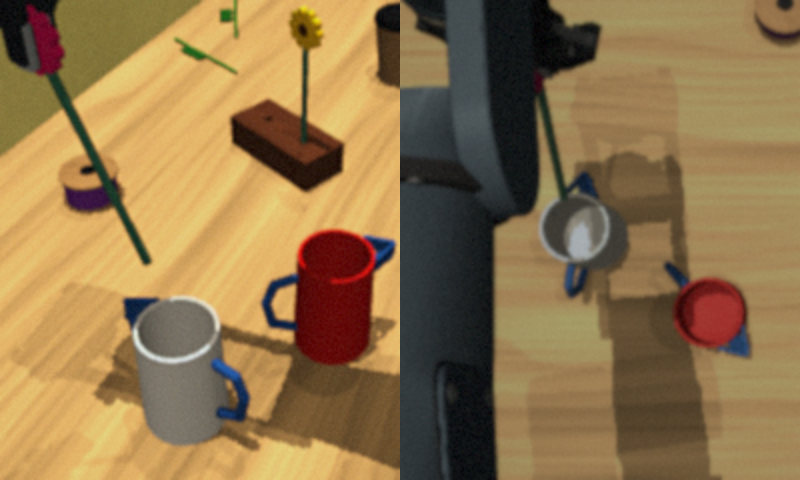

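The foot is seen at side (193.5,231), predicted (192.5,230.6), and at top (140,179), predicted (141.5,178). That's within about 3 mm. I'll lower along the stem line into the mouth.

```bash
python3 -m inch '[0,0.4,0,0,1, 0,0.8,0,0,1, 0,1.1,-0.14,0,1, 0,1.4,-0.28,0,1, 0,1.4,-0.28,0,1]' 40
python3 - <<'E'
from h import *
a=snap("side","s10");b=snap("top","t10")
a=cv2.imread("pics/s10.png")[160:340,150:300];b=cv2.imread("pics/t10.png")[120:300,90:240]
cv2.imwrite("pics/c10.png",np.hstack([cv2.resize(a,(400,480)),cv2.resize(b,(400,480))]))
E
python3 g.py
```

```text
clock: 11.65
eef_pos: [602.4, 193.8, 248.7]
orientation: [0.457, -0.458, 0.542, -0.536]
contact_force: [0.4, -0.1, -0.6]
grip_width: 9.8
11.75 [604.6297 193.9848 250.7748] [ 0.2711  0.0128 -0.4661] lean yaw -9.362529114113945 
 [[-0.1627 -0.0009  0.9867]
 [-0.9867  0.0074 -0.1627]
 [-0.0071 -1.     -0.002 ]]
foot in jug: x 8.560001489490123 y 1.1404171819812134 z 95.44518931758694 proj side [204.3958 269.164 ] top [148.7734 190.743 ]
W1 [620.5045 191.4061 285.5122] rows xyz [-0.0048 -0.5795  0.2669]
W2 [578.0819 198.4291 195.5122] rows xyz [ 0.0055  0.9219 -0.4467]
F [567.2296 200.2257 163.5122] rows xyz [ 0.0092  1.4556 -0.629 ]
```

View pics/c10.png

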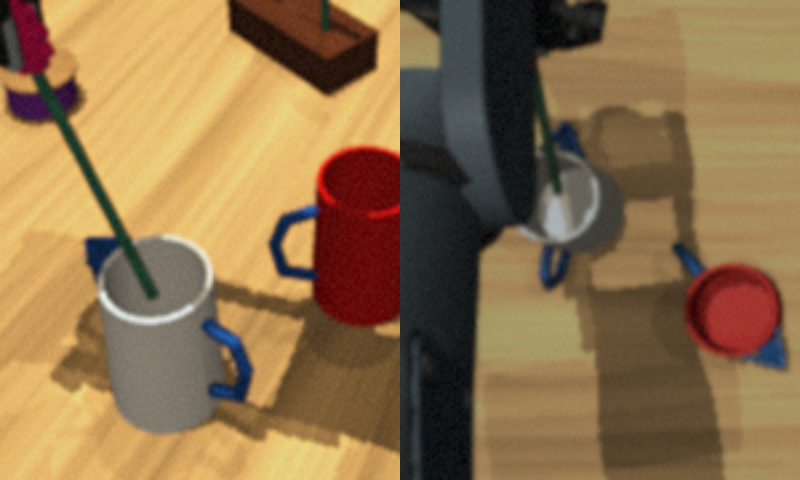

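The stem is inside the mouth and central (foot at side (206.6,271)), and the jug hasn't moved. I'll keep lowering.

```bash
python3 -m inch '[0,0.3,-0.15,0,1, 0,0.6,-0.3,0,1, 0,0.9,-0.45,0,1, 0,1.1,-0.51,0,1, 0,1.25,-0.56,0,1, 0,1.35,-0.59,0,1, 0,1.4,-0.61,0,1, 0,1.4,-0.61,0,1]' 40
python3 - <<'E'
from h import *
a=snap("side","s11");b=snap("top","t11")
a=cv2.imread("pics/s11.png")[160:340,150:300];b=cv2.imread("pics/t11.png")[120:300,90:240]
cv2.imwrite("pics/c11.png",np.hstack([cv2.resize(a,(400,480)),cv2.resize(b,(400,480))]))
E
python3 g.py
```

```text
clock: 12.75
eef_pos: [568.6, 200.5, 166.9]
orientation: [0.459, -0.456, 0.541, -0.537]
contact_force: [0.2, 0.1, -0.9]
grip_width: 9.2
12.85 [568.8647 200.5688 167.1955] [-0.5425 -0.3274 -0.6638] lean yaw -9.36472713945084 
 [[-0.1627  0.      0.9867]
 [-0.9866  0.0075 -0.1627]
 [-0.0074 -1.     -0.0012]]
foot in jug: x -27.64974414791898 y 1.840199508935255 z 11.79090679423473 proj side [223.3292 308.3131] top [153.242  209.5584]
W1 [620.5045 191.4061 285.5122] rows xyz [-0.0039 -1.973   0.8717]
W2 [578.0819 198.4291 195.5122] rows xyz [ 0.0067 -0.4722  0.1568]
F [567.2296 200.2257 163.5122] rows xyz [ 0.0105  0.0613 -0.0259]
```

View pics/c11.png

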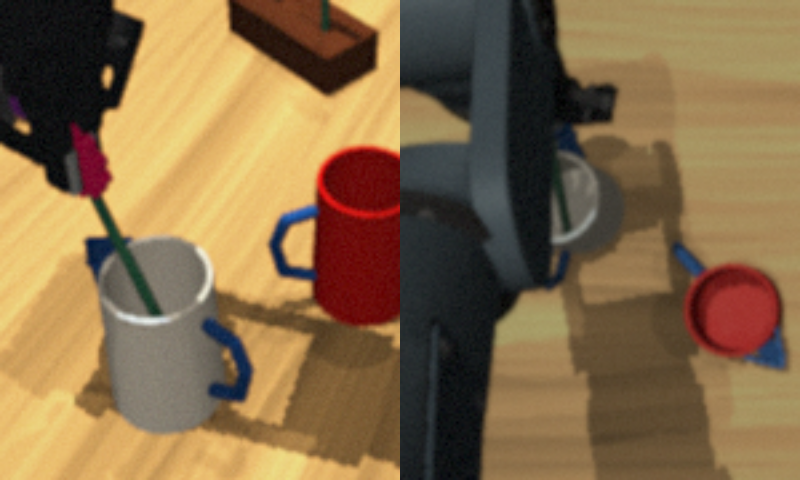

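The jug is unmoved, there's no contact yet, and about 5 mm is left. I'll creep down and watch the force.

```bash
python3 -m inch '[0,0.02,-0.01,0,1, 0,0.04,-0.02,0,1, 0,0.06,-0.03,0,1, 0,0.06,-0.03,0,1]' 40
python3 -m inch '[0,0.02,-0.01,0,1, 0,0.03,-0.015,0,1, 0,0.03,-0.015,0,1]' 40; python3 g.py
```

```text
clock: 13.35
eef_pos: [566.9, 200.9, 163.5]
orientation: [0.459, -0.456, 0.541, -0.537]
contact_force: [-0.0, -0.5, 0.1]
grip_width: 9.3
clock: 13.72
eef_pos: [566.7, 201.1, 162.2]
orientation: [0.46, -0.455, 0.541, -0.537]
contact_force: [0.3, -0.6, 2.2]
grip_width: 9.7
13.725 [566.687  201.0622 162.203 ] [ 0.2634 -0.6388  2.1586] lean yaw -9.358879989561347 
 [[-0.1626  0.0013  0.9867]
 [-0.9867  0.0075 -0.1626]
 [-0.0076 -1.      0.0001]]
foot in jug: x -29.661113190687775 y 2.0039050894689945 z 6.689960898225223 proj side [224.298  310.5693] top [153.4557 210.5171]
W1 [620.5045 191.4061 285.5122] rows xyz [-0.0027 -2.0551  0.9113]
W2 [578.0819 198.4291 195.5122] rows xyz [ 0.0082 -0.5552  0.1946]
F [567.2296 200.2257 163.5122] rows xyz [ 0.0121 -0.0219  0.0112]
```

Vertical force shows about +2 N, so the foot stands on the bottom at its expected height of 6.7 mm. Now a slow release.

```bash
python3 -m inch '[0,0,0,0,0.8, 0,0,0,0,0.77, 0,0,0,0,0.75, 0,0,0,0,0.73, 0,0,0,0,0.7, 0,0,0,0,0.65, 0,0,0,0,0.6, 0,0,0,0,0.5, 0,0,0,0,0.5]' 20
python3 - <<'E'
from h import *
a=snap("side","s12");b=snap("top","t12")
a=cv2.imread("pics/s12.png")[160:340,150:300];b=cv2.imread("pics/t12.png")[120:300,90:240]
cv2.imwrite("pics/c12.png",np.hstack([cv2.resize(a,(400,480)),cv2.resize(b,(400,480))]))
E
```

```text
clock: 14.85
eef_pos: [566.7, 201.0, 162.2]
orientation: [0.46, -0.455, 0.541, -0.537]
contact_force: [1.2, 0.5, -0.6]
grip_width: 21.4
```

View pics/c12.png

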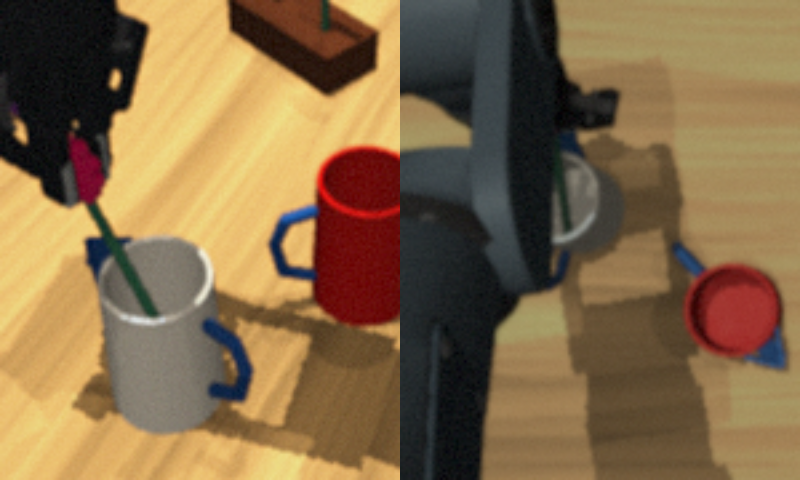

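The pick leans on its own, and the flower moved only slightly. I'll open fully and retreat straight up.

```bash
python3 -m inch '[0,0,0,0,0.2, 0,0,0,0,-0.2, 0,0,0,0,-0.4, 0,0,0,0,-0.6, 0,0,0,0,-0.6, 0,-0.2,0,0,-0.6, 0,-0.6,0,0,-0.6, 0,-1.2,0,0,-0.6, 0,-2,0,0,-0.6, 0,-2.5,0,0,-0.6, 0,-2.5,3,0,-0.6, 0,-2.5,3,0,-0.6, 0,-2.5,3,0,-0.6, 0,-2.5,3,0,-0.6, 0,-2.5,3,0,-0.6]' 20
python3 - <<'E'
from h import *
a=snap("side","s13");b=snap("top","t13")
a=cv2.imread("pics/s13.png")[140:340,120:300];b=cv2.imread("pics/t13.png")[120:300,80:240]
cv2.imwrite("pics/c13.png",np.hstack([cv2.resize(a,(400,444)),cv2.resize(b,(395,444))]))
E
```

```text
clock: 16.82
eef_pos: [743.4, 170.7, 312.1]
orientation: [0.459, -0.456, 0.541, -0.537]
contact_force: [-0.4, 0.5, 0.7]
grip_width: 68.2
```

View pics/c13.png

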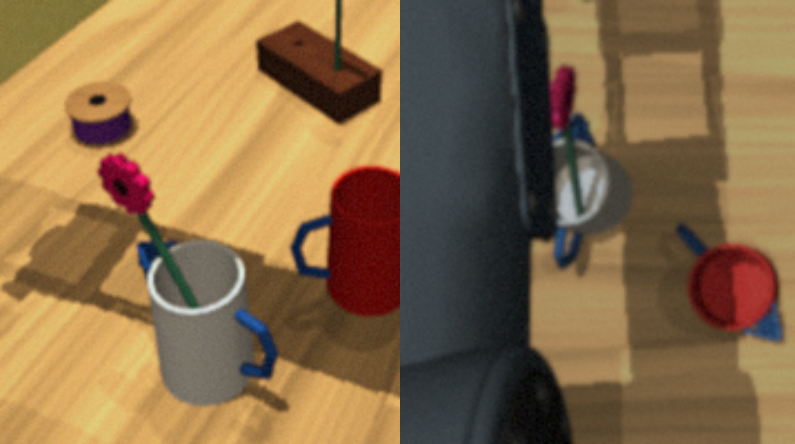

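View pics/s13.png

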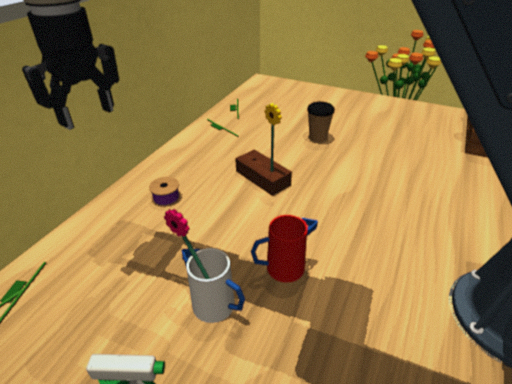

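Side view: the flower is at (176,222), out over the lip, with the stem on the rim at the lip, the handle opposite, and the yellow pick standing. I'll measure the lean and jug shift once more, then hand in.

Run:
```python
from h import *
a=snap("side","s14");b=snap("top","t14");a0=cv2.imread("pics/side0.png")[:,:,::-1].copy();p0=cv2.imread("pics/s13.png")[:,:,::-1].copy()
k=lambda im:[x for x in blobs(mask(im,(105,120,50),(125,255,255)),30) if x[0][1]>230]
print("blue before",k(a0));print("blue after",k(a))
pk=lambda im:blobs(mask(im,(150,100,60),(178,255,255)),40)
print("pink s13",pk(p0),"now",pk(a),"top",pk(b))
s,t=pk(a),pk(b)
tp=[x for x in t if x[0][0]<200]
P,e=tri([x for x in s if x[0][0]<200 and x[0][1]>180][0][0],tp[0][0]);print("flower",P,e)
C=np.array([510,209.7,0]);th=np.radians(-9.4);u=np.array([np.cos(th),np.sin(th)]);r=(P-C)[:2]
print("jug frame x,y,z",r@u,u[0]*r[1]-u[1]*r[0],P[2],"tilt from height",np.degrees(np.arccos((P[2]-6.8)/195)))
for n,im in(("before",a0),("after",a)):
    m=mask(im,(0,0,195),(180,45,255));k=np.zeros_like(m);k[240:290,180:235]=m[240:290,180:235];ys,xs=np.nonzero(k);print(n,cv2.fitEllipse(np.stack([xs,ys],1).astype(np.float32)))
```

```text
blue before [([258.6, 249.8], [252, 238, 17, 27, 122]), ([187.1, 253.5], [182, 249, 15, 13, 92]), ([235.5, 295.0], [226, 279, 18, 31, 183])]
blue after [([258.8, 251.2], [252, 238, 17, 27, 121]), ([185.7, 254.4], [182, 249, 9, 13, 67]), ([235.5, 294.4], [226, 279, 18, 31, 199])]
pink s13 [([176.6, 222.2], [165, 210, 24, 27, 385])] now [([176.6, 222.2], [165, 210, 24, 27, 384])] top [([144.2, 159.3], [140, 147, 10, 26, 176])]
flower [570.8075 200.9559 179.1827] 2.9816438187673215
jug frame x,y,z 61.419115299969455 1.304799571019732 179.18265288616706 tilt from height 27.869621495987893
before ((207.78518676757812, 264.09271240234375), (30.940534591674805, 41.577091217041016), 79.01302337646484)
after ((207.81849670410156, 264.0412292480469), (31.214702606201172, 41.57541275024414), 77.72953033447266)
```

```bash
python3 -c "
from workcell import *
print(sign_off())"
```

```text
the job is handed in; nothing more can be done
None
```

The pink pick now stands in the white jug, leaning against the lip side with its flower out over the lip and away from the handle. I signed off at about 17 s of the 35 s allowed.

I lifted it straight out of the block. The tool can only point down, so I pre-tilted the pick in the pads to about 26.5° by leaning its stem on the fixed block, so the jug took no pivoting load. I then lowered it along its own axis until the foot touched the jug's bottom with about 2 N, opened the fingers slowly and backed away.

Last checks before signing off:
- **Lean:** the flower is 61 mm from the jug's axis towards the lip, 1 mm off the lip line, at z = 179 mm. That gives a lean of about 28°, inside the 25–29° range, and nothing moved between the last two pictures.
- **Jug:** its rim and handle fall on the same pixels as at the start, to within 0.6 px. The lip's blob is smaller and shifted 1.4 px, with its outer edges unchanged, as expected with the stem now partly in front of it.
- **Yellow pick:** it is still standing in the block.
- **Gripper:** it is well clear of everything.

The two cameras disagreed by about 2–3 mm on positions, in line with the stated calibration. No check failed.

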